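# Close up the block bath and raise the probe to its ring

### The arm

A 7-joint arm with a two-finger parallel gripper is mounted at the origin on the work surface. World frame = base frame: x ahead of the robot, y to its left, z up, the work surface at z = 0. Lengths are in m, angles in rad, forces in N, time in s.
With the tool pointing down it reaches from about 0.425 to 0.875 m from the base axis. Payload 9.9 kg.
Tool frame: the origin (TCP) lies at the very end of the fingers, on their centre line; the grasp point (between the pads) lies 19 mm behind it; x points along the fingers, y is the direction in which the jaws open and shut, and the axes are right-handed (so a half turn about x gives the same grasp; the last joint's range is limited). The gripper opens to 85 mm and grips with 20 to 120 N. Pads are 22 mm wide; open, the fingers measure 114 mm over their backs; the gripper's body (76 mm by 85 mm) begins 54 mm behind the grasp point. The pads swing forward as they close: fully open they stand 13 mm farther back than shut.
Start: joints at [1.019, 0.576, 0.025, 1.437, -0.015, 1.129, -0.057], TCP at [0.304, -0.602, 0.203] pointing down, gripper open.
Joint ranges: [-2.76, 2.76], [-0.34, 2.15], [-1.52, 1.57], [0.19, 2.46], [-1.09, 4.23], [0.17, 1.99], [-2.82, 2.82]. Speed limits (rad/s): [2.22, 2.22, 3.01, 3.01, 3.14, 3.14, 3.14].

### API

Orientations are given as a rotation vector (axis times angle).
In Python, from plant import env, jaws, planner, viewer, ticket, nets gives the robot as it stands. Calls block until the motion is done:
- env.reach(position, orientation): joint-space move of the TCP to a pose.
- env.line_to(position, rot=None, feed=0.15, contact_N=None): straight line of the TCP; rot=None keeps the orientation; feed is the mean speed in m/s. With contact_N (N) it stops when the force on the tool has changed by that much, and returns True; else False.
- env.move_joints(angles): joint-space move.
- jaws.open_jaws() and jaws.gripper_close(grasp_force=None): open the fingers fully, or close them until they stop; grasp_force is the grip in N (None keeps the last).
- env.sleep(seconds).
- planner.solve_ik(position, orientation): joint angles nearest the present ones, or None.
- env.get_state(): the state.
- viewer.get_image(name): name is "scene" or "top" or "wrist"; returns the picture (400x640x3 uint8, blue, green, red); there is no depth.
- viewer.camera_info(name): a dict with "fx", "fy", "cx", "cy" (pixels), "world_from_camera" (4x4, takes a point from camera to world coordinates). Camera axes: x right, y up, looking along -z (the intrinsics and any distortion apply to the point x, -y, -z); pixel columns grow to the right and rows downward; lengths in m; the calibration is good to about 2 mm. A picture is of the moment at which its call begins: read the wrist's pose just before it. camera_info takes no time and is no camera call; for the wrist camera it gives the pose at the moment of the call.
A pose or a line that the arm cannot do raises env.Unreachable and nothing moves.
- ticket.close_job(): hands the job in, once; it reports no verdict.
Trained networks look in the newest picture that a camera, given by its name, has taken for a name from the list of things; names that differ only in an ending like _2 or _b are one class to them, and where a whole thing is asked for, a point or a joint stands for the part that bears it (a point fixed in the world has none). Each returns a list of dicts, best first, with "conf" (0 to 1); they miss things now and then, are a little off and sometimes report something else, mostly with a low value. They report only what shows in the picture. A call takes as long as a camera call. They do not tell look-alikes from the thing itself.
- nets.boxes_of(camera, query): "point" ([column, row] in pixels, amid what is visible of it).
The state is a dict: "clock": time; "q": joint angles; "qvel": joint speeds; "tau": joint torques, N m; "eef_pos": TCP position; "eef_rot": TCP orientation; "contact_force": force on the tool from outside, world axes, zero at the start; "moment": the same for the moment, N m; "opening": opening from 0.0 (shut) to 1.0 (fully open).
Only numpy, scipy, OpenCV 4.12 (cv2) and the standard library are available. Lean on these libraries where they do the work, as an engineer would, in place of code of your own. Each camera call takes 0.05 s, during which the arm holds its last target.

### The job

The dry-block bath is being set up for its shallow-depth check. Slide the loose aluminium block along the well, with the probe still fully down in it, until it butts flush against the neighbouring block with no gap; then draw the blue-headed probe straight up in its snug bore, without wedging it, until its whole red ring has just come out above the block, and finish while still holding it steady there, the rest of the stem in the bore. The block must stay down and flush, the stem must never come right out, and the other things on the bench are left where they stand.

Things in the scene. Friction and masses are not known exactly. Their poses are not given: they have to be found in the camera images.
- bath: dry-block bath, white, fixed to the bench, 190 x 320 mm, rim 75 mm high; origin mid-underside, z up, x from control panel to rear, y along the well from the loose block to the fixed neighbour block. Well: 60 mm wide in x, centred at x = +30 mm, y -145 to +145 mm, floor 45 mm above the bench; neighbour block at y +55 to +145 mm. Both blocks stand 50 mm above the rim
- neighbour_face (a point): middle of the top edge of the neighbour block's face that looks at the loose block, 125 mm above the bench; axes as the bath's. The neighbour has the loose block's size, is fixed, and carries three capped tubes that reach 34 mm above its top
- block: loose aluminium block, 56 (x) by 90 (y) by 80 mm high, about 0.83 kg, on the well floor with 2 mm play to each side, so it slides along y only (3 to 7 N of friction); origin mid-underside, axes along the bath's. It starts 18 to 55 mm short of the neighbour. Six 16 mm tube wells in its top are empty
- block_face (a point): middle of the top edge of the loose block's face (+y) that must meet the neighbour; it is flush when it meets neighbour_face along y
- block_push (a point): middle of the top edge of the loose block's other end face (-y), the one to push on; the well beyond it is empty, 40 mm or more to the well's end wall, which is 50 mm lower than the block's top
- block_bore (a point): centre of the mouth of the probe's bore in the loose block's top, 31 mm from the block's middle towards the neighbour; the bore is 11 mm wide, 72 mm deep, vertical
- probe: wireless temperature probe standing in the bore, 0.09 to 0.15 kg: steel stem 10 mm thick, 105 mm long, under a blue cylindrical head 24 mm thick, 60 mm high. Origin at the stem's tip, z up along it. At the start the tip stands on the bore's floor: head's underside 33 mm above the block, its top 218 mm above the bench. It slides freely and drops back if let go
- probe_ring (a point): lower edge of the red ring painted round the stem, 32 mm above the stem's tip; the ring is 5 mm wide and starts hidden in the bore, its lower edge 40 mm below the block's top
- probe_head (a point): centre of the probe's blue head, 135 mm above the stem's tip, the place to grip it
- tube_rack: bystander: white rack of capped blood tubes, 60 x 98 mm, 102 mm high, beyond the neighbour's end of the bath
- carton: bystander: white and purple test-kit carton, 75 x 130 mm, 55 mm high, behind the bath
- dropper: bystander: small white dropper bottle, 28 mm in diameter, 66 mm high
- jar: bystander: yellow-green jar with a white lid, 60 mm in diameter, 85 mm high
There are look-alikes about, which are no part of the job. Of the things like the probe, leave any that is white; of the rest the smaller one is meant.

How it is judged:
By the outcome, as a careful person would: the job done as asked, in the order asked, and still so for the second after the job is handed in, while the arm keeps its last pose, push and grip.
It also fails if it takes over 48 s, if anything falls off the work surface, if the arm or the gripper's body presses on something with over 40 N, if the wrist force passes 120 N, or if a joint passes its speed limit or range.

## Working session

There is one attempt and no reset: what is moved stays moved. The work goes in short steps, each a Python script; the robot and the scene stay as the last script left them, time stands still between calls to the robot, and variables do not carry over. Pictures are saved under pics/ and viewed, and the job is handed in when it is done.

```bash
ls; mkdir -p pics
cat > a.py <<'E'
from plant import env, jaws, planner, viewer, ticket, nets
import cv2, numpy as np
s=env.get_state(); print(s['clock'],s['eef_pos'],s['eef_rot'],s['opening'],s['contact_force'])
for n in ['scene','top','wrist']:
    im=viewer.get_image(n); cv2.imwrite(f'pics/{n}0.png',im)
    c=viewer.camera_info(n); print(n,{k:(np.round(v,4).tolist() if not isinstance(v,str) else v) for k,v in c.items()})
print(env.get_state()['clock'])
E
python3 a.py
```

```text
pics
0.0 [ 0.30413584 -0.60203663  0.20203943] [ 1.96109791  0.46900647 -1.96204934] 0.9958753771814917 [-0.40227116  0.45666973 -1.19938857]
scene {'fx': 429.6204, 'fy': 429.6204, 'cx': 320.8529, 'cy': 200.4779, 'world_from_camera': [[0.1122, -0.5645, 0.8178, 1.2763], [0.9937, 0.0636, -0.0925, -0.0829], [0.0002, 0.823, 0.568, 0.6488], [0.0, 0.0, 0.0, 1.0]]}
top {'fx': 489.9549, 'fy': 489.9549, 'cx': 319.3624, 'cy': 199.0497, 'world_from_camera': [[0.0104, 0.9908, -0.1353, 0.3819], [-0.9999, 0.0094, -0.008, -0.0009], [-0.0066, 0.1353, 0.9908, 1.2907], [0.0, 0.0, 0.0, 1.0]]}
wrist {'fx': 340.8829, 'fy': 340.8829, 'cx': 317.3856, 'cy': 202.5566, 'world_from_camera': [[0.4508, 0.8518, 0.2667, 0.3715], [-0.8926, 0.4306, 0.1334, -0.5687], [-0.0012, -0.2982, 0.9545, 0.3737], [0.0, 0.0, 0.0, 1.0]]}
0.15
```

View pics/scene0.png

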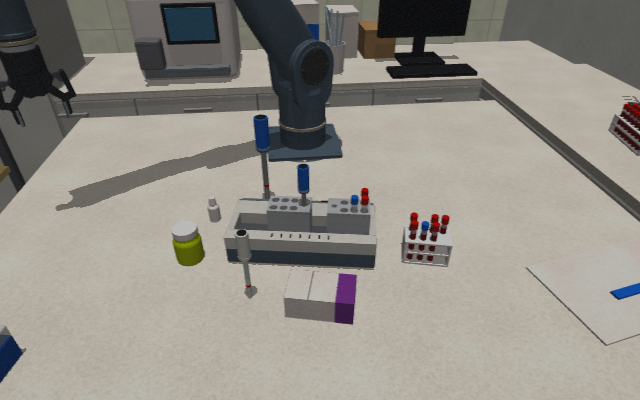

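View pics/top0.png

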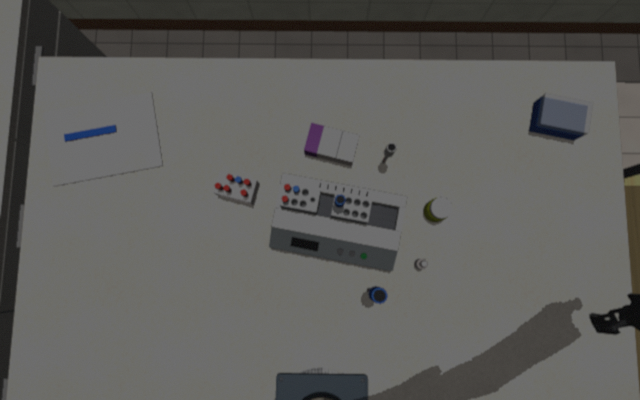

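View pics/wrist0.png

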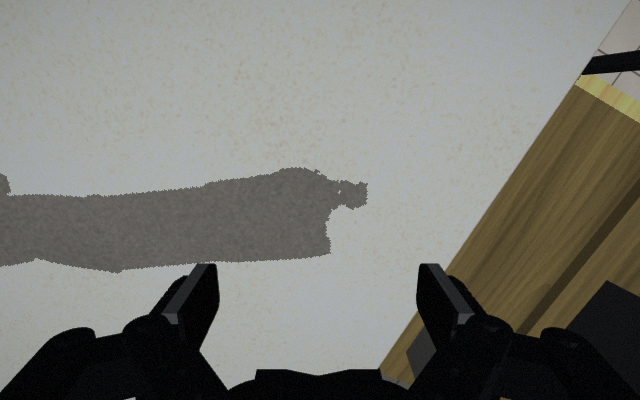

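Run:
```python
import cv2
a=cv2.imread('pics/scene0.png')[105:275,200:400]; cv2.imwrite('pics/scrop.png',cv2.resize(a,None,fx=4,fy=3.5,interpolation=3)[:600] if 0 else cv2.resize(a,None,fx=3.5,fy=3.5,interpolation=2))
b=cv2.imread('pics/top0.png')[120:310,200:460]; b=cv2.convertScaleAbs(b,alpha=1.5);cv2.imwrite('pics/tcrop.png',cv2.resize(b,None,fx=3,fy=3,interpolation=2))
```

```text
(no output)
```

View pics/scrop.png

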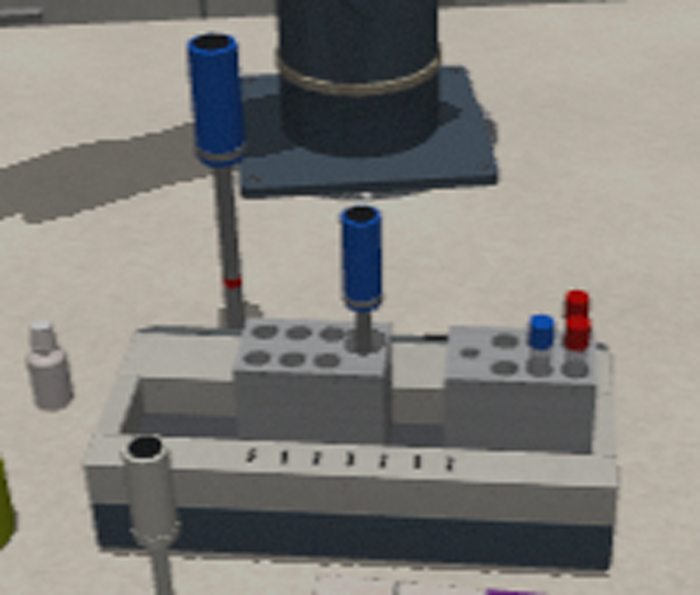

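View pics/tcrop.png

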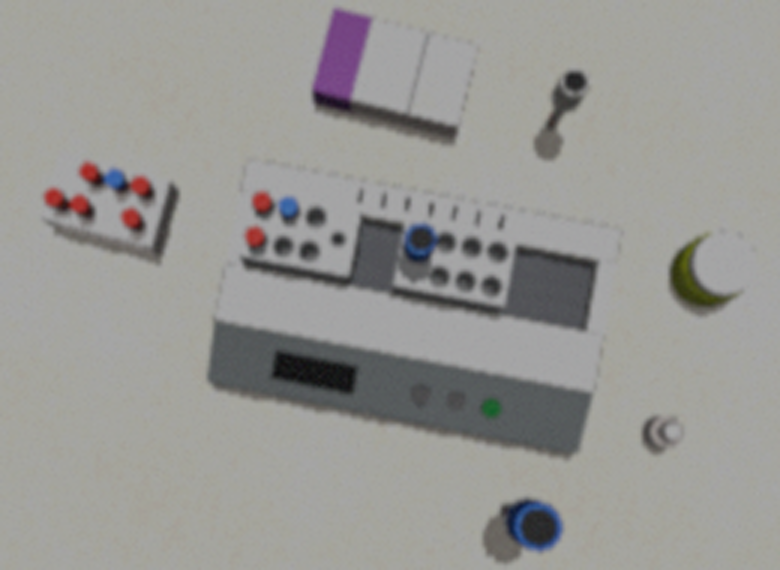

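```bash
cat > h.py <<'E'
from plant import env, jaws, planner, viewer, ticket, nets
import cv2, numpy as np
from scipy.spatial.transform import Rotation as R
def ray(c,p):
    T=np.array(c['world_from_camera']); d=np.array([(p[0]-c['cx'])/c['fx'],-(p[1]-c['cy'])/c['fy'],-1.])
    return T[:3,3],T[:3,:3]@d
def plane(c,p,z):
    o,d=ray(c,p); return o+d*(z-o[2])/d[2]
def tri(obs):
    A=0;b=0
    L=[]
    for c,p in obs:
        o,d=ray(c,p); d=d/np.linalg.norm(d); M=np.eye(3)-np.outer(d,d); A=A+M; b=b+M@o; L.append((o,M))
    x=np.linalg.solve(A,b); return x,[np.linalg.norm(M@(x-o)) for o,M in L]
def proj(c,X):
    T=np.array(c['world_from_camera']); v=T[:3,:3].T@(np.array(X)-T[:3,3])
    return np.array([c['cx']+c['fx']*v[0]/-v[2], c['cy']-c['fy']*v[1]/-v[2]])
E
python3 - <<'E'
from h import *
t=viewer.camera_info('top'); s=viewer.camera_info('scene'); print([k for k in t])
T=lambda u,v:(200+(u-1)/3,120+(v-1)/3); S=lambda u,v:(200+u/3.5,105+v/3.5)
np.set_printoptions(precision=4,suppress=True)
for n in ['block','block_push','block_face','block_bore','probe','probe_head','neighbour_face']:
    o=[]
    for c,ci in(('top',t),('scene',s)):
        r=nets.boxes_of(c,n); print(n,c,[(np.round(a['point'],1).tolist(),round(a['conf'],2)) for a in r[:3]])
for nm,p in dict(rb=(503,303),lb=(392,290),rt=(517,248),nrt=(362,212),nrb=(350,277),nlb=(243,262)).items():
    print('top plane',nm,plane(t,T(*p),.125))
for nm,p in dict(rb=(235,371),lb=(388,380),farL=(243,320),farR=(390,326),nNear=(445,380),nFar=(450,326)).items():
    print('scene',nm,plane(s,S(*p),.125))
print('head top',tri([(t,T(421,238)),(s,S(361,214))]))
print('bigprobe top',tri([(t,T(539,525)),(s,S(213,41))]))
print('white top',tri([(t,T(574,83)),(s,S(146,445))]))
print(env.get_state()['clock'])
E
```

```text
['fx', 'fy', 'cx', 'cy', 'world_from_camera']
block top [([352.0, 205.9], 0.79)]
block scene [([319.8, 235.5], 0.68), ([285.1, 216.2], 0.66), ([216.3, 210.6], 0.15)]
block_push top [([353.7, 211.0], 0.96)]
block_push scene [([288.5, 213.7], 0.63)]
block_face top [([351.3, 211.3], 0.57)]
block_face scene [([290.0, 212.4], 0.92)]
block_bore top [([353.5, 210.4], 0.78)]
block_bore scene [([289.5, 214.8], 0.77)]
probe top [([379.5, 293.9], 0.85), ([336.0, 199.5], 0.46), ([387.8, 153.2], 0.45)]
probe scene [([260.9, 144.3], 0.87), ([304.2, 180.3], 0.82), ([240.7, 249.9], 0.67)]
probe_head top [([377.0, 292.5], 0.58), ([383.1, 150.5], 0.48)]
probe_head scene [([260.0, 145.5], 0.96), ([303.7, 177.7], 0.6), ([243.1, 256.0], 0.59)]
neighbour_face top [([332.2, 228.8], 0.91), ([235.8, 188.4], 0.21)]
neighbour_face scene [([320.7, 236.2], 0.95)]
top plane rb [ 0.4901 -0.1064  0.125 ]
top plane lb [ 0.4996 -0.0181  0.125 ]
top plane rt [ 0.5343 -0.1178  0.125 ]
top plane nrt [0.5622 0.0064 0.125 ]
top plane nrb [0.5097 0.0154 0.125 ]
top plane nlb [0.5209 0.1011 0.125 ]
scene rb [ 0.5478 -0.1125  0.125 ]
scene lb [ 0.5669 -0.0233  0.125 ]
scene farL [ 0.4942 -0.107   0.125 ]
scene farR [ 0.511  -0.0168  0.125 ]
scene nNear [0.5706 0.01   0.125 ]
scene nFar [0.5151 0.02   0.125 ]
head top (array([ 0.5292, -0.036 ,  0.2164]), [np.float64(0.0018737413358485089), np.float64(0.001873741335848536)])
bigprobe top (array([ 0.3231, -0.1191,  0.2373]), [np.float64(0.0020305862217758945), np.float64(0.0020305862217759197)])
white top (array([ 0.6603, -0.1578,  0.163 ]), [np.float64(0.0013473810723505049), np.float64(0.0013473810723505807)])
0.85
```

```bash
cat >> h.py <<'E'
def ori(yaw,flip=1,tilt=0):
    """yaw: bath yaw. tool x down, tool y = flip*x_bath; tilt: lean so that tip leads toward +y_bath"""
    xb=np.array([np.cos(yaw),np.sin(yaw),0]); yb=np.array([-np.sin(yaw),np.cos(yaw),0])
    tx=np.cos(tilt)*np.array([0,0,-1.])+np.sin(tilt)*yb; ty=flip*xb; tz=np.cross(tx,ty)
    return R.from_matrix(np.stack([tx,ty,tz],1)).as_rotvec()
def st():
    s=env.get_state(); print('t',round(s['clock'],2),'pos',np.round(s['eef_pos'],4),'F',np.round(s['contact_force'],2),'M',np.round(s['moment'],2),'op',round(s['opening'],3)); return s
np.set_printoptions(precision=4,suppress=True)
E
python3 - <<'E'
from h import *
s=st(); M=R.from_rotvec(s['eef_rot']).as_matrix(); print(M)
w=viewer.camera_info('wrist');T=np.array(w['world_from_camera']); print('cam in tool',M.T@(T[:3,3]-s['eef_pos']), M.T@T[:3,:3])
for f in (1,-1):
    for p in [(.52,-.13,.34),(.51,-.14,.09),(.53,0,.17)]:
        print(f,p,planner.solve_ik(p,ori(np.radians(-9),f)))
E
```

```text
t 0.85 pos [ 0.3044 -0.6025  0.2029] F [0.47 0.24 0.48] M [ 0.01 -0.    0.02] op 0.997
[[-0.      0.4509 -0.8926]
 [ 0.     -0.8926 -0.4509]
 [-1.     -0.     -0.    ]]
cam in tool [-0.1715  0.0003 -0.0751] [[-0.0001  0.2982 -0.9545]
 [ 1.      0.0002  0.    ]
 [ 0.0002 -0.9545 -0.2982]]
1 (0.52, -0.13, 0.34) [ 0.4185  0.2833 -0.3587  1.5589  0.1015  1.3178 -0.1096]
1 (0.51, -0.14, 0.09) [ 0.3685  0.5045 -0.2757  1.955   0.2037  0.7085 -0.1869]
1 (0.53, 0, 0.17) [ 0.1776  0.4118 -0.3771  1.8562  0.1881  0.9082 -0.4441]
-1 (0.52, -0.13, 0.34) [-0.61    0.5661  1.3656  1.5907 -0.5578  1.4443 -2.5012]
-1 (0.51, -0.14, 0.09) [-0.1758  0.5582  0.5393  1.9743 -0.4246  0.7212 -2.6775]
-1 (0.53, 0, 0.17) [ 0.6936  0.6762 -1.2914  1.84    0.7057  1.1877  2.1515]
```

Run:
```python
from h import *
o=ori(np.radians(-9.5),1)
import json
for i,p in enumerate([(.525,-.03,.36),(.54,.03,.34)]):
    env.reach(np.array(p),o) if i==0 else env.line_to(np.array(p),feed=.1)
    st(); c=viewer.camera_info('wrist'); im=viewer.get_image('wrist'); cv2.imwrite(f'pics/w{i+1}.png',im)
    json.dump({k:np.array(v).tolist() for k,v in c.items()},open(f'w{i+1}.json','w'))
st()
```

```text
t 3.11 pos [ 0.525  -0.0313  0.3596] F [ 0.4   0.15 -0.1 ] M [0.   0.02 0.01] op 1.0
t 3.96 pos [0.5401 0.0294 0.3401] F [ 0.68 -0.59 -0.96] M [ 0.01  0.04 -0.03] op 1.0
t 4.01 pos [0.5401 0.0292 0.3402] F [-0.09 -1.05 -1.17] M [ 0.   -0.02  0.03] op 1.005
```

View pics/w1.png

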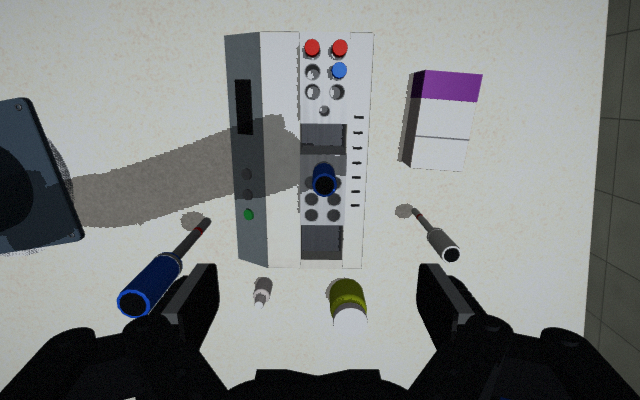

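View pics/w2.png

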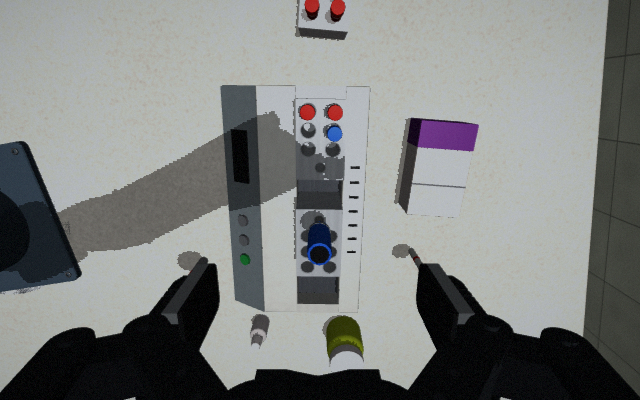

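Run:
```python
import cv2
a=cv2.imread('pics/w1.png')[25:275,215:385]; cv2.imwrite('pics/w1c.png',cv2.resize(cv2.convertScaleAbs(a,alpha=1.6),None,fx=2.4*1,fy=2.4,interpolation=2))
b=cv2.imread('pics/w1.png')[115:235,290:355]; cv2.imwrite('pics/w1d.png',cv2.resize(cv2.convertScaleAbs(b,alpha=1.6),None,fx=5,fy=5,interpolation=2))
b=cv2.imread('pics/w2.png')[170:280,285:350]; cv2.imwrite('pics/w2d.png',cv2.resize(cv2.convertScaleAbs(b,alpha=1.6),None,fx=5,fy=5,interpolation=2))
```

```text
(no output)
```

View pics/w1d.png

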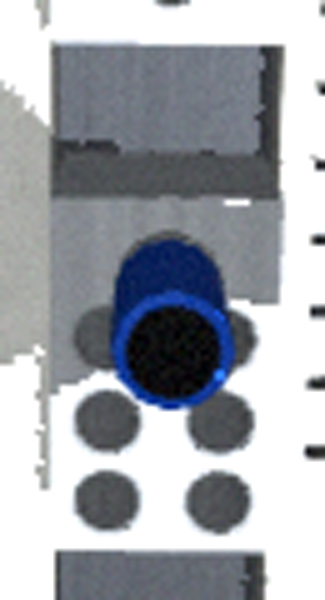

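View pics/w2d.png

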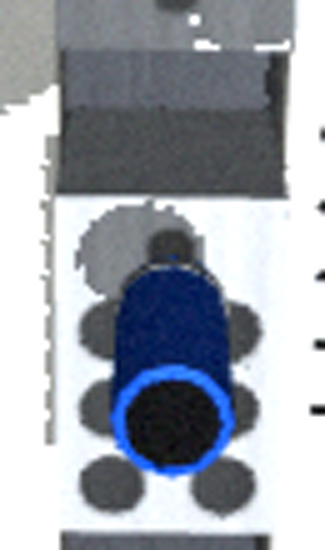

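Run:
```python
from h import *
import json
t=viewer.camera_info('top'); s=viewer.camera_info('scene');w1=json.load(open('w1.json'));w2=json.load(open('w2.json'))
k=-.4
W1=lambda u,v:(290+u/5+k,115+v/5+k); W2=lambda u,v:(285+u/5+k,170+v/5+k)
P={'faceL':((50,197),(57,197)),'faceR':((278,197),(288,197)),'pushL':((55,552),(60,532)),'pushR':((265,552),(272,532)),'nL':((52,45),(62,48)),'nR':((283,45),(292,48)),'headtop':((173,350),(173,419))}
Q={}
for n,(a,b) in P.items():
    x,r=tri([(w1,W1(*a)),(w2,W2(*b))]); z=.218 if n=='headtop' else .125
    a1=plane(w1,W1(*a),z);b1=plane(w2,W2(*b),z);Q[n]=(a1+b1)/2
    print(n,'tri',x,np.round(r,4),'plane',a1,b1)
T=lambda u,v:(200+(u-1)/3,120+(v-1)/3); S=lambda u,v:(200+u/3.5,105+v/3.5)
print('head4',tri([(w1,W1(173,350)),(w2,W2(173,419)),(t,T(421,238)),(s,S(361,214))]))
for a,b in (('pushL','faceL'),('pushR','faceR'),('pushL','nL'),('pushR','nR')):
    d=Q[b]-Q[a]; print(a,b,np.linalg.norm(d),np.degrees(np.arctan2(-d[0],d[1])))
for a,b in(('faceL','faceR'),('pushL','pushR'),('nL','nR')):
    d=Q[b]-Q[a];print(a,np.linalg.norm(d),np.degrees(np.arctan2(d[1],d[0])))
for f in ('push','face','n'): print(f,(Q[f+'L']+Q[f+'R'])/2)
```

```text
faceL tri [ 0.5052 -0.0183  0.1272] [0.0003 0.0003] plane [ 0.5047 -0.0185  0.125 ] [ 0.5052 -0.019   0.125 ]
faceR tri [ 0.559  -0.0275  0.1266] [0.0007 0.0007] plane [ 0.5584 -0.0276  0.125 ] [ 0.5597 -0.0282  0.125 ]
pushL tri [ 0.4891 -0.1087  0.123 ] [0. 0.] plane [ 0.4894 -0.108   0.125 ] [ 0.4894 -0.1076  0.125 ]
pushR tri [ 0.5424 -0.118   0.1223] [0.0002 0.0002] plane [ 0.5421 -0.1169  0.125 ] [ 0.5427 -0.1165  0.125 ]
nL tri [0.512  0.0159 0.1207] [0.0007 0.0007] plane [0.5117 0.0163 0.125 ] [0.5131 0.0167 0.125 ]
nR tri [0.5655 0.0068 0.1203] [0.0005 0.0005] plane [0.5646 0.0073 0.125 ] [0.5659 0.0078 0.125 ]
headtop tri [ 0.5298 -0.0372  0.2168] [0.0001 0.0001] plane [ 0.5298 -0.0369  0.218 ] [ 0.53   -0.0366  0.218 ]
head4 (array([ 0.5297, -0.0365,  0.2171]), [np.float64(0.0005865803805492091), np.float64(0.00056747627537888), np.float64(0.0014878152303787592), np.float64(0.0023929914227924665)])
pushL faceL 0.0903372829789612 -9.926599727980998
pushR faceR 0.09034078654599927 -10.614501200590476
pushL nL 0.1263551422074259 -10.480232019190936
pushR nR 0.12633943792384647 -10.421815530761553
faceL 0.05483796121001728 -9.58143277404352
pushL 0.0537533812753758 -9.571262449371098
nL 0.053624338446353975 -9.585926644892584
push [ 0.5159 -0.1122  0.125 ]
face [ 0.532  -0.0233  0.125 ]
n [0.5388 0.012  0.125 ]
```

```bash
cat >> h.py <<'E'
YAW=np.radians(-10.2)
XB=np.array([np.cos(YAW),np.sin(YAW),0]); YB=np.array([-np.sin(YAW),np.cos(YAW),0])
PUSH=np.array([.5159,-.1122,0]); NF=np.array([.5388,.012,0]); HEAD=np.array([.5299,-.0367,0])
Z=lambda z:np.array([0,0,z])
E
python3 - <<'E'
from h import *
o=ori(YAW,1,np.radians(8)); p=PUSH-.034*YB
for z in (.26,.08): print(planner.solve_ik(p+Z(z),o))
env.reach(p+Z(.26),o); jaws.gripper_close(grasp_force=30); st()
hit=env.line_to(p+Z(.081),feed=.12,contact_N=8); print(hit); st()
im=viewer.get_image('wrist'); cv2.imwrite('pics/w3.png',im); im=viewer.get_image('scene'); cv2.imwrite('pics/s3.png',cv2.resize(im[80:300,180:420],None,fx=3,fy=2.7,interpolation=2))
E
```

```text
[ 0.6092  0.3475 -0.4447  1.7051  0.0082  1.1219  0.0063]
[ 0.5744  0.5503 -0.4201  1.9408  0.1174  0.6982 -0.0582]
t 5.6 pos [ 0.5099 -0.1457  0.26  ] F [-0.14 -0.9  -1.12] M [-0.13 -0.   -0.03] op -0.0
False
t 7.24 pos [ 0.5102 -0.1458  0.0816] F [ 0.18  0.43 -0.02] M [-0.13  0.06 -0.02] op -0.001
```

View pics/w3.png

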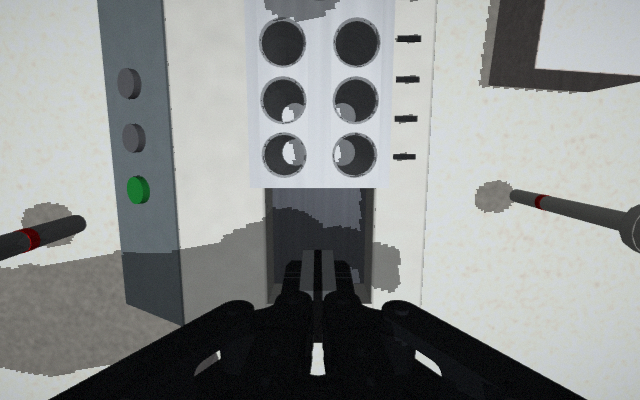

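View pics/s3.png

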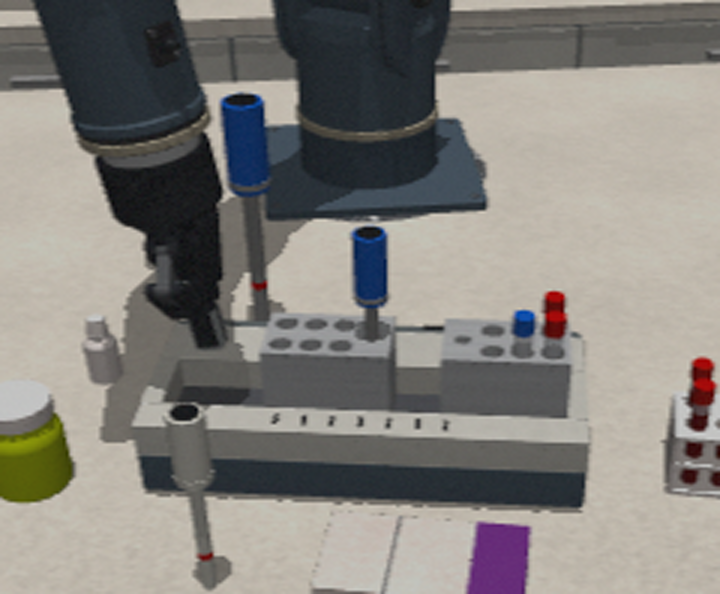

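Run:
```python
from h import *
p0=PUSH-.034*YB
h=env.line_to(p0+.022*YB-.003*YB+Z(.081),feed=.06,contact_N=10);print(h); st()
h=env.line_to(p0+.068*YB+Z(.081),feed=.03,contact_N=18);print(h); s=st(); print('along',(s['eef_pos']-PUSH)@YB, 'forceY',s['contact_force']@YB)
im=viewer.get_image('wrist'); cv2.imwrite('pics/w4.png',im); im=viewer.get_image('scene'); cv2.imwrite('pics/s4.png',cv2.resize(im[80:300,180:420],None,fx=3,fy=2.7,interpolation=2))
st()
```

```text
False
t 7.81 pos [ 0.5133 -0.1264  0.0811] F [-0.19 -0.31  0.05] M [-0.12 -0.01  0.02] op 0.003
False
t 9.59 pos [ 0.5219 -0.0816  0.081 ] F [ -1.27 -12.77   2.83] M [-2.93  0.34 -0.01] op 0.001
along 0.031209300870919356 forceY -12.788951999016243
t 9.69 pos [ 0.522  -0.0816  0.081 ] F [ -1.53 -12.44   1.36] M [-2.97  0.23 -0.06] op 0.0
```

View pics/w4.png

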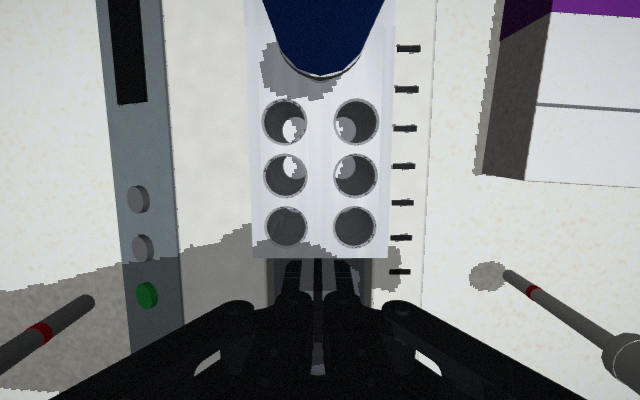

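View pics/s4.png

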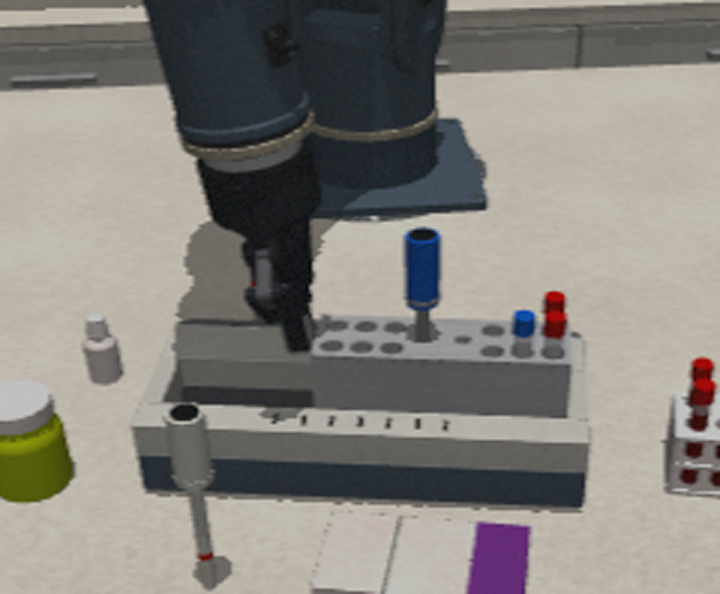

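Run:
```python
from h import *
p0=PUSH-.034*YB
h=env.line_to(p0+.072*YB+Z(.081),feed=.02,contact_N=15);print(h); s=st(); print('along',(s['eef_pos']-PUSH)@YB, 'forceY',s['contact_force']@YB)
env.sleep(.3)
im=viewer.get_image('scene'); cv2.imwrite('pics/s5.png',cv2.resize(im[180:240,260:400],None,fx=5.5,fy=5.5,interpolation=2))
im=viewer.get_image('top'); cv2.imwrite('pics/t5.png',cv2.resize(cv2.convertScaleAbs(im[150:250,260:420],alpha=1.5),None,fx=5,fy=5,interpolation=2))
s=st();print('along',(s['eef_pos']-PUSH)@YB, 'forceY',s['contact_force']@YB)
```

```text
True
t 9.92 pos [ 0.5218 -0.082   0.0807] F [ 0.07 -3.06  1.29] M [-0.69 -0.06  0.01] op 0.0
along 0.030778262993305758 forceY -2.9959906564743197
t 10.32 pos [ 0.5212 -0.0821  0.0802] F [-0.71  0.64  0.35] M [-0.15 -0.02  0.05] op -0.001
along 0.030521600915436504 forceY 0.5027754910248688
```

View pics/s5.png

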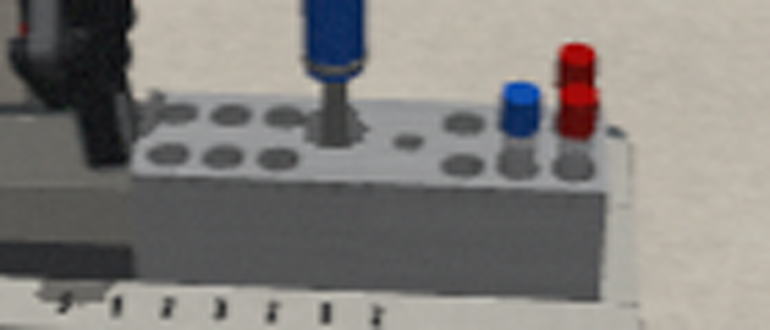

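View pics/t5.png

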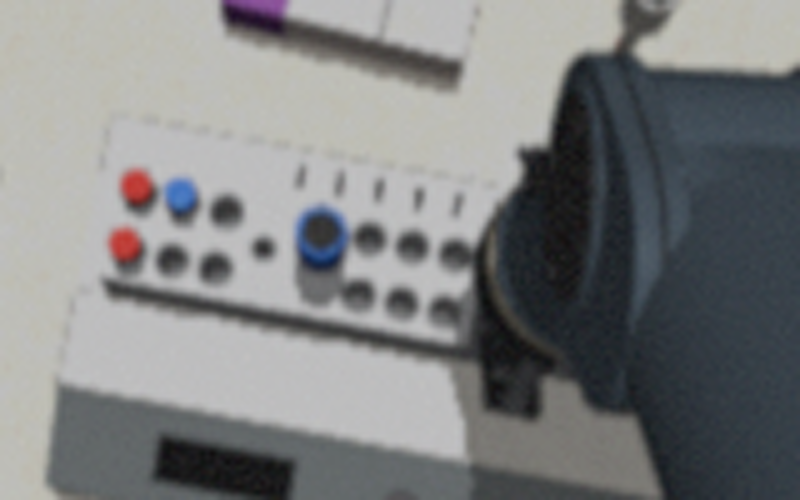

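Run:
```python
from h import *
p0=PUSH-.034*YB
h=env.line_to(p0+.073*YB+Z(.081),feed=.02,contact_N=20);print(h); s=st(); print('along',(s['eef_pos']-PUSH)@YB, 'forceY',s['contact_force']@YB)
env.sleep(.1); s=st();print('along',(s['eef_pos']-PUSH)@YB, 'forceY',s['contact_force']@YB)
```

```text
True
t 10.66 pos [ 0.521 -0.082  0.08 ] F [-0.43 -1.87  1.23] M [-0.57 -0.01  0.04] op -0.001
along 0.030586598952214945 forceY -1.9180115419805746
t 10.76 pos [ 0.521 -0.082  0.08 ] F [ 0.04 -2.27  1.09] M [-0.52 -0.03 -0.07] op 0.003
along 0.0306000296390144 forceY -2.2297798209206494
```

Run:
```python
from h import *
import json
p=env.get_state()['eef_pos']
env.line_to(p-.03*YB,feed=.1); q=p-.03*YB; q[2]=.30
env.line_to(q,feed=.2); jaws.open_jaws()
H=NF-.014*YB
o=ori(YAW,1)
for i,(d,z) in enumerate([(.0,.35),(.035,.35)]):
    P=H+d*YB+Z(z)
    env.reach(P,o) if i==0 else env.line_to(P,feed=.1)
    env.sleep(.15); st(); c=viewer.camera_info('wrist'); im=viewer.get_image('wrist'); cv2.imwrite(f'pics/w{i+6}.png',im)
    json.dump({k:np.array(v).tolist() for k,v in c.items()},open(f'w{i+6}.json','w'))
    cv2.imwrite(f'pics/w{i+6}d.png',cv2.resize(cv2.convertScaleAbs(im[110:260,265:370],alpha=1.5),None,fx=4,fy=4,interpolation=2))
```

```text
t 13.97 pos [ 0.5361 -0.0034  0.3495] F [-0.14 -0.16 -0.32] M [-0.   -0.02 -0.03] op 1.0
t 14.67 pos [0.5425 0.0318 0.3499] F [ 0.75  0.37 -1.26] M [-0.06  0.04 -0.01] op 0.998
```

View pics/w6d.png

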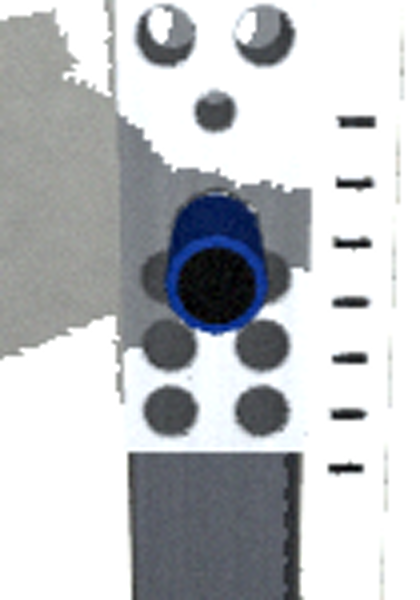

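View pics/w7d.png

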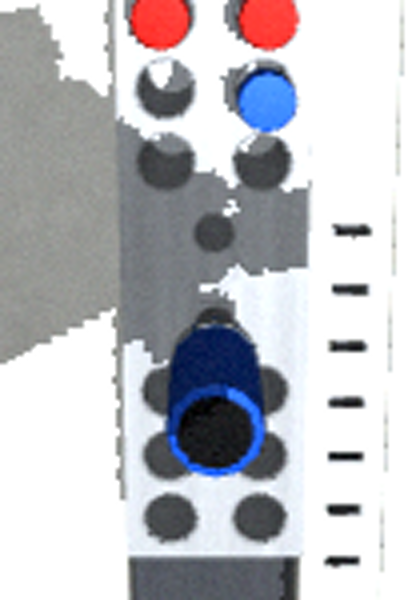

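Run:
```python
from h import *
import json
w=[json.load(open(f'w{i}.json')) for i in (6,7)]
C=lambda u,v:(265+u/4-.4,110+v/4-.4)
pts=[C(216,284),C(216,428)]
print(tri(list(zip(w,pts))),[plane(c,p,.218) for c,p in zip(w,pts)], NF-.014*YB, HEAD+.0359*YB)
a,b=plane(w[0],C(127,452),.125),plane(w[0],C(303,452),.125);print('push edge',(a+b)/2,((a+b)/2-NF)@YB)
a,b=plane(w[1],C(129,556),.125),plane(w[1],C(301,556),.125);print('push edge',(a+b)/2,((a+b)/2-NF)@YB)
# dark-core centroid
for i,(cx,cy) in ((6,(216,284)),(7,(216,428))):
    im=cv2.imread(f'pics/w{i}.png').astype(int); u,v=C(cx,cy); u=int(u);v=int(v)
    sub=im[v-16:v+17,u-16:u+17]; m=(sub.max(2)<55); 
    n,l,s,c=cv2.connectedComponentsWithStats(m.astype(np.uint8)); k=1+np.argmax(s[1:,4]); print(i,c[k]+[u-16,v-16],s[k],C(cx,cy))
```

```text
(array([ 0.5365, -0.0033,  0.2122]), [np.float64(0.00010522546803487291), np.float64(0.00010522546803469411)]) [array([ 0.5366, -0.0019,  0.218 ]), array([ 0.5369, -0.0012,  0.218 ])] [ 0.5363 -0.0018  0.    ] [ 0.5363 -0.0014  0.    ]
push edge [ 0.5229 -0.0767  0.125 ] -0.09014235587669338
push edge [ 0.5233 -0.0765  0.125 ] -0.08988710454057099
6 [318.6513 180.9671] [  7   8  20  19 304] (318.6, 180.6)
7 [318.1165 217.5075] [  7   9  19  18 266] (318.6, 216.6)
```

Run:
```python
from h import *
G=np.array([.5366,-.0016,0]); o=ori(YAW,1)
env.line_to(G+Z(.30),rot=o,feed=.15)
h=env.line_to(G+Z(.170),feed=.1,contact_N=8); print(h); env.sleep(.2); s=st()
cv2.imwrite('pics/w8.png',viewer.get_image('wrist'))
if not h:
    jaws.gripper_close(grasp_force=30); env.sleep(.2); s=st(); f=s['contact_force']; print('fx',f@XB,'fy',f@YB,'pos err',(s['eef_pos']-G)@XB,(s['eef_pos']-G)@YB)
    cv2.imwrite('pics/w9.png',viewer.get_image('wrist'))
```

```text
False
t 16.93 pos [ 0.5368 -0.0016  0.1704] F [ 0.31 -0.17 -0.17] M [-0.01  0.05 -0.05] op 1.003
t 17.77 pos [ 0.5367 -0.0016  0.1701] F [0.08 0.09 2.46] M [ 0.02 -0.02 -0.06] op 0.266
fx 0.060933670995807085 fy 0.10019092925505578 pos err 0.00010783761569380677 4.055549381284492e-05
```

View pics/w9.png

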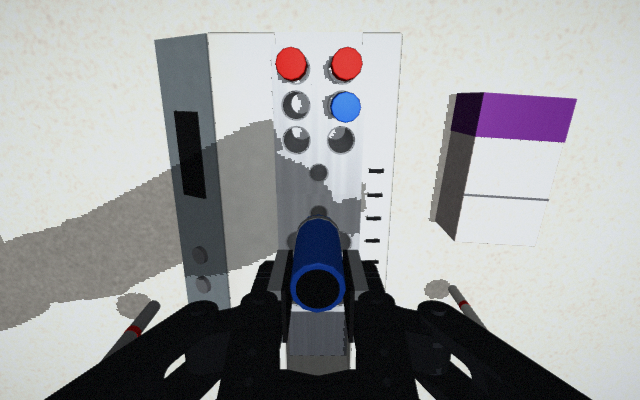

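Run:
```python
from h import *
G=np.array([.5366,-.0016,0])
for z in (.175,.190,.2125):
    h=env.line_to(G+Z(z),feed=.03,contact_N=12); s=st(); f=s['contact_force']; print(h,'fx',f@XB,'fy',f@YB)
    if h: break
env.sleep(.3); st()
cv2.imwrite('pics/w10.png',cv2.resize(viewer.get_image('wrist')[100:330,200:440],None,fx=2.5,fy=2.5))
im=viewer.get_image('scene'); cv2.imwrite('pics/s10.png',im); cv2.imwrite('pics/s10c.png',cv2.resize(im[120:240,240:400],None,fx=5,fy=5,interpolation=2)[:600])
st()
```

```text
t 18.13 pos [ 0.5365 -0.0016  0.1751] F [ 0.05 -0.64 -1.81] M [ 0.01 -0.06  0.02] op 0.269
False fx 0.16432401377109346 fy -0.6230961586803967
t 18.78 pos [ 0.5365 -0.0016  0.19  ] F [-0.2   0.28 -1.11] M [0.02 0.   0.  ] op 0.27
False fx -0.24611940203850557 fy 0.24135638856673242
t 19.68 pos [ 0.5365 -0.0017  0.2123] F [ 0.63 -0.31  0.06] M [-0.    0.02 -0.01] op 0.267
False fx 0.6780557047246302 fy -0.1943407696061682
t 19.98 pos [ 0.5366 -0.0016  0.2124] F [-0.49 -0.63 -1.25] M [-0.   -0.02 -0.04] op 0.266
t 20.08 pos [ 0.5366 -0.0016  0.2124] F [-0.17 -0.77 -0.77] M [0.01 0.   0.03] op 0.264
```

View pics/s10c.png

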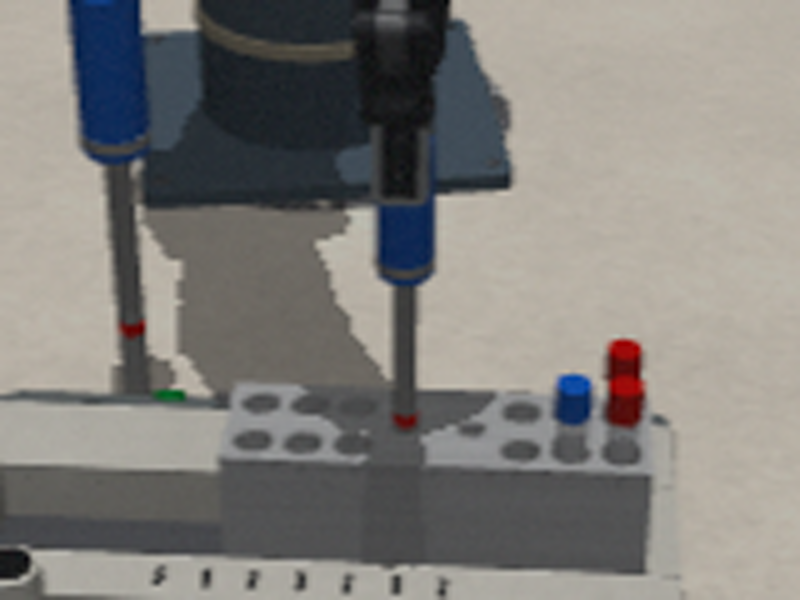

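View pics/w10.png

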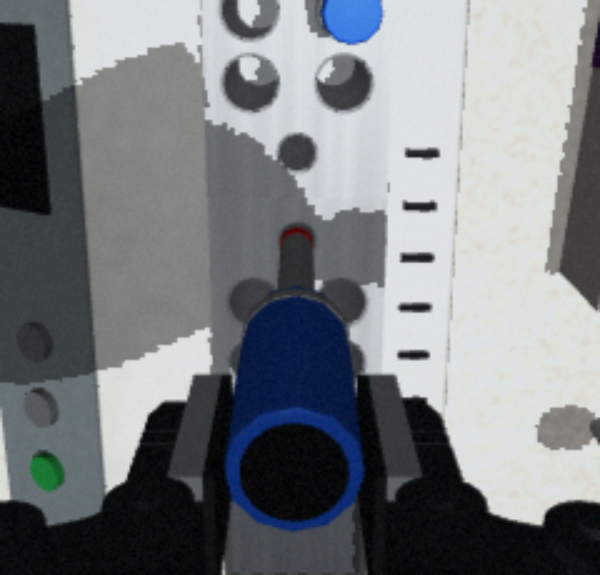

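Run:
```python
from h import *
s=viewer.camera_info('scene'); im=cv2.imread('pics/s10.png').astype(int)
A=np.array([.5366,-.0016,0]);o=np.array(s['world_from_camera'])[:3,3]; d=(o-A);d[2]=0;d/=np.linalg.norm(d)
for n,z,r in(('bore front edge',.125,.0055),('ring lo',.1273,.005),('ring hi',.1323,.005),('head under',.2003,.012)):
    print(n,proj(s,A+r*d+Z(z)))
for r in range(170,212): print(r,im[r,319:323].tolist()) if r<178 or r>198 else None
```

```text
bore front edge [319.7361 205.9621]
ring lo [319.7345 204.9336]
ring hi [319.7315 202.987 ]
head under [319.6913 177.0646]
170 [[80, 37, 15], [80, 37, 10], [82, 38, 13], [83, 39, 11]]
171 [[81, 39, 11], [81, 41, 14], [83, 39, 17], [83, 40, 16]]
172 [[82, 40, 19], [81, 38, 17], [83, 41, 16], [84, 41, 17]]
173 [[80, 44, 25], [82, 40, 17], [81, 39, 16], [82, 43, 18]]
174 [[63, 65, 64], [67, 67, 67], [66, 65, 66], [63, 65, 64]]
175 [[63, 58, 58], [64, 62, 63], [65, 64, 65], [66, 59, 57]]
176 [[80, 39, 10], [84, 41, 17], [82, 40, 12], [84, 42, 19]]
177 [[71, 69, 66], [62, 54, 48], [63, 57, 50], [61, 53, 48]]
199 [[61, 61, 61], [62, 63, 63], [65, 65, 66], [57, 59, 59]]
200 [[61, 62, 62], [62, 63, 65], [62, 63, 63], [61, 59, 61]]
201 [[63, 65, 66], [63, 62, 64], [63, 63, 65], [60, 61, 61]]
202 [[57, 57, 66], [62, 63, 65], [62, 63, 64], [62, 61, 62]]
203 [[16, 20, 79], [28, 28, 82], [35, 37, 79], [15, 20, 91]]
204 [[29, 27, 85], [10, 12, 90], [11, 10, 91], [10, 10, 89]]
205 [[54, 55, 68], [35, 36, 81], [33, 34, 80], [45, 46, 73]]
206 [[71, 72, 71], [66, 65, 67], [61, 63, 63], [68, 71, 72]]
207 [[86, 87, 86], [87, 86, 85], [87, 87, 88], [90, 89, 89]]
208 [[85, 85, 84], [86, 86, 85], [86, 86, 86], [85, 83, 83]]
209 [[88, 87, 87], [88, 86, 86], [89, 87, 88], [87, 85, 86]]
210 [[85, 86, 84], [85, 83, 84], [86, 86, 85], [84, 84, 83]]
211 [[83, 84, 83], [82, 83, 82], [86, 85, 85], [81, 83, 81]]
```

Run:
```python
from h import *
st(); print(ticket.close_job())
```

```text
t 20.08 pos [ 0.5366 -0.0016  0.2124] F [-0.17 -0.77 -0.77] M [0.01 0.   0.03] op 0.264
the job is handed in; nothing more can be done
None
```

I slid the loose block flush against its neighbour, then drew the smaller blue-headed probe straight up 42.3 mm. I handed in at 20.1 s with the gripper still holding it; no verdict is reported.

- **Block:** Pushing again with more than 20 N moved it no further. The wrist views put the pushed end 89.9 to 90.1 mm from the neighbour's face, for a 90 mm block, and show no seam.
- **Probe:** Forces stayed under 2 N on the lift, with no sign of wedging. In the scene picture the red ring shows at full width, with about 1 pixel (roughly 2 mm) of stem below it. The head's underside was where a 42 mm lift should put it, so it had not slipped in the grip. About 30 mm of stem is still in the bore.
- **What disagreed:**
  - The first push was meant to stop at an 18 N rise but reached its end point at about 13 N.
  - The fingertip also ended about 5 mm further along than a 22 mm finger width implied.
  - A second push stopped early as the standing force was released, so I settled flushness with the third push and the pictures.
  - One two-view height of the head's top read 212 mm against the stated 218 mm; the earlier measurement gave 217 mm.

The other things on the bench were not touched, as far as the pictures show.

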